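# Swing the slotted stay onto its clamp bolt

### The arm

A 6-joint arm with a two-finger parallel gripper is mounted at the origin on a cart in front of the work surface, level with it; the furniture and walls round the work are solid. World frame = base frame: x ahead of the robot, y to its left, z up, the work surface at z = 0. Lengths are in m, angles in rad, forces in N, time in s.
With the tool pointing down it reaches from about 0.35 to 0.875 m from the base axis. Payload 4.2 kg.
Tool frame: the origin (TCP) lies midway between the tips of the shut fingers; the grasp point (between the pads) lies 19 mm behind it; y points along the fingers, z is the direction in which the jaws open and shut, and the axes are right-handed (so a half turn about y gives the same grasp; the last joint's range is limited). The gripper opens to 87 mm and grips with 3 to 60 N. Pads are 19 mm wide; open, the fingers measure 117 mm over their backs; the gripper's body (75 mm by 190 mm) begins 51 mm behind the grasp point.
Start: joints at [0.259, 0.385, 0.008, 0, -1.194, -0.259], TCP at [0.625, 0, 0.223] pointing down, gripper open.
Joint ranges: [-3.14, 3.14], [-1.21, 2.06], [-1.07, 1.41], [-3.16, 2.05], [-2.99, -0.16], [-3.1, 3.1]. Speed limits (rad/s): [2.79, 2.79, 3.14, 3.14, 3.14, 3.14].

### API

Orientations are given as a rotation vector (axis times angle).
In Python, from bench import env gives the robot as it stands.
- The arm moves only by the shell command python3 -m handwheel 'ROWS' [FORCE]. ROWS is a JSON object of lists of equal length, an entry for each row: "delta_rot": the turn, a rotation vector about the tool's x, y, z in degrees, a list of three; "slide": the shift along the tool's x, y, z in m, a list of three; "grip": the finger opening in m, from 0 to 0.087. In form: {"delta_rot": [[ax, ay, az], ...], "slide": [[tx, ty, tz], ...], "grip": [grip, ...]}. A call has 1 to 20 rows; each row shifts and turns the commanded pose from where the row before left it, along the tool's axes as they then stand; what a row does not reach is not made up. A row lasts 1/8 s, in which the tool goes at most 62.5 mm and 10.7 degrees, less where a joint would pass 70% of its speed; a pose out of reach is approached as far as the arm can. A call with a gripper value outside its range is refused whole. The fingers move at their own pace and stop on an object; FORCE is the grip in N (left out, the last holds). Time passes only in rows, so rows that do not move let the fingers close. It gives the time, the measured TCP pose, the force and the opening at its end, in the units of the state.
- env.read_state(): the state, without advancing time (a new reading comes with each control period).
- env.read_camera(name): name is "scene" or "side" or "wrist"; returns (picture, depth): 400x640x3 uint8, red, green, blue; 400x640 float32, m along the optical axis (not along the pixel's ray), 0 where there is no reading.
- env.get_calibration(name): a dict with "camera_matrix" (3x3 intrinsics, pixels), "R" (3x3) and "t" (3): a world point X has camera coordinates R X + t; the wrist camera has in their place "mount" (4x4, takes a point from camera to tool coordinates, whose origin is the TCP and whose axes are the tool frame's). Camera axes: x right, y down, z forward; pixel columns grow to the right and rows downward; lengths in m; the calibration is good to about 2 mm. The wrist camera is an equidistant fisheye: a pixel r from the principal point sees the ray r / f radians off the axis. A picture is of the moment at which its call begins: read the wrist's pose just before it. get_calibration takes no time and is no camera call.
- env.finish_job(): hands the job in, once; it reports no verdict.
The state is a dict: "time": time; "joint_pos": joint angles; "qvel": joint speeds; "tau": joint torques, N m; "position": TCP position; "eef_rot": TCP orientation; "ft_force": force on the tool from outside, world axes, zero at the start; "ft_torque": the same for the moment, N m; "finger_gap": opening from 0.0 (shut) to 1.0 (fully open).
Only numpy, scipy, OpenCV 4.12 (cv2) and the standard library are available. Lean on these libraries where they do the work, as an engineer would, in place of code of your own. Each camera call takes 0.05 s, during which the arm holds its last target.

### The job

Swing the slotted stay round on its loose pivot bolt and lower it so that its slot drops over the short threaded bolt on the mounting plate (not the black rubber stop on the other side). Leave the stay lying flat on the plate, let go of, with the short bolt standing up through the slot.

Things in the scene. Friction and masses are not known exactly. Their poses are not given: they have to be found in the camera images.
- stay: Loose light-metal bar 156 x 46 x 6 mm, 0.18 kg, flat on the plate, pivot bolt through its 16 mm round hole. Origin: hole centre, underside. x: along the bar, hole to slot (bar from x -22 to 134 mm); z up. Upright grip lug on its middle line: x 33 to 67 mm, 10 mm thick (along y), top 51 mm above the underside; balances near x = 50 mm. At the start it points between short bolt and rubber stop.
- mount_plate: Fixed dark steel plate, 12 mm thick, x -40 to 150, y -110 to 110 mm. Origin: on the axis of its tall fixed upright pivot bolt, at the plate's underside. Pivot bolt 10 mm thick; a 24 mm washer and hexagon head 55 to 64 mm above the plate's top keep the stay on: it can turn and be lifted up to 49 mm, not taken off.
- clamp_bolt: Short fixed upright threaded bolt on the plate, 10 mm thick, bevelled tip 18 mm above the plate's top (raise the stay more than that to pass over). Origin: on its axis at the plate's top. About 100 mm from the pivot bolt's axis, 45 degrees left or right of the plate's x; mirrored on the other side is a black round rubber stop, 28 mm wide, 15 mm high, too big for the slot.
- stay_slot (a point): Centre of the stay's slot, at the underside, at x = 100 mm of the stay. The slot is a closed rectangular opening right through the bar, 38 mm long (along the bar) and 22 mm wide.

How it is judged:
At the end, for the whole second after the job is handed in: The short bolt stands up through the stay's slot (slot centre within 20 mm of the bolt's axis, seen from above), the stay lies flat on the plate (underside within 4 mm of the plate's top at hole and slot, tilt under 0.06 rad) and is at rest (horizontal distance between stay_slot and clamp_bolt below 0.02 m and z of each of stay_slot, stay in the frame of mount_plate below 0.016 m and angle between stay's own z axis and vertical below 0.06 rad and linear speed of stay below 0.02 m/s); the robot touches nothing.
It also fails if it takes over 35 s, if anything falls off the work surface, if the arm or the gripper's body presses on something with over 40 N, if the wrist force passes 120 N, or if a joint passes its speed limit or range.

## Working session

There is one attempt and no reset: what is moved stays moved. The work goes in short steps, Python scripts to look and compute and a shell command to move; the robot and the scene stay as the last step left them, time stands still between calls to the robot, and variables do not carry over. Pictures are saved under pics/ and viewed, and the job is handed in when it is done.

```bash
mkdir -p pics; ls
python3 - <<'E'
from bench import env
import cv2,numpy as np
s=env.read_state();print({k:np.round(v,3).tolist() for k,v in s.items()})
for n in ["scene","side","wrist"]:
    p,d=env.read_camera(n);cv2.imwrite(f"pics/{n}0.png",p[:,:,::-1]);np.savez(f"{n}0.npz",p=p,d=d)
    c=env.get_calibration(n);print(n,{k:np.round(v,4).tolist() for k,v in c.items()})
E
```

```text
pics
{'time': 0.0, 'joint_pos': [0.259, 0.386, 0.007, -0.001, -1.194, -0.259], 'qvel': [-0.001, 0.0, -0.001, 0.001, -0.001, 0.0], 'tau': [0.001, -39.066, 18.74, 4.22, 0.011, -0.0], 'position': [0.624, 0.0, 0.221], 'eef_rot': [-1.208, -1.207, 1.21], 'ft_force': [-0.221, 0.45, 0.64], 'ft_torque': [-0.03, -0.013, -0.004], 'finger_gap': 1.0}
scene {'camera_matrix': [[443.7827, 0.0, 328.3365], [0.0, 443.7827, 204.4664], [0.0, 0.0, 1.0]], 'R': [[0.5672, -0.8234, 0.0163], [-0.426, -0.3103, -0.8498], [0.7049, 0.4751, -0.5268]], 't': [-0.3605, 0.2127, 0.5543]}
side {'camera_matrix': [[448.7178, 0.0, 315.9733], [0.0, 448.7178, 200.173], [0.0, 0.0, 1.0]], 'R': [[-0.9998, 0.0097, 0.0144], [-0.0058, 0.594, -0.8045], [-0.0164, -0.8044, -0.5938]], 't': [0.5149, 0.0996, 0.813]}
wrist {'camera_matrix': [[309.7069, 0.0, 316.475], [0.0, 309.7069, 198.7938], [0.0, 0.0, 1.0]], 'mount': [[0.0003, 0.968, 0.2511, -0.0679], [0.0002, -0.2511, 0.968, -0.162], [1.0, -0.0002, -0.0003, -0.0011], [0.0, 0.0, 0.0, 1.0]]}
```

View pics/scene0.png

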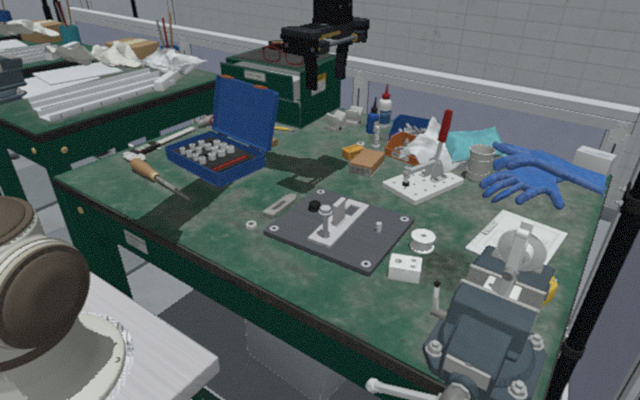

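View pics/side0.png

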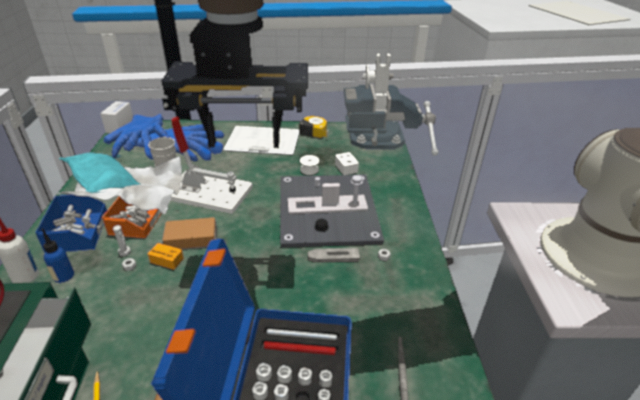

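View pics/wrist0.png

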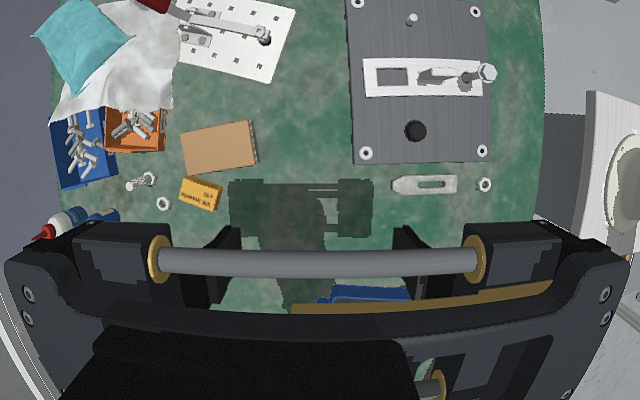

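The wrist view shows the plate: stay (363–495, 57–97), pivot head (488,72), black stop (415,130) and short bolt (412,18). The side view puts the stop at +y and the short bolt at −y. Next I measure them.

```bash
cat > h.py <<'E'
import numpy as np,cv2
from bench import env
from scipy.spatial.transform import Rotation as Ro
def ray(n,uv,st=None):
    c=env.get_calibration(n);K=np.array(c["camera_matrix"]);u,v=uv
    x=(u-K[0,2])/K[0,0];y=(v-K[1,2])/K[1,1]
    if n=="wrist":
        r=np.hypot(x,y);d=np.array([np.sin(r)*x/r,np.sin(r)*y/r,np.cos(r)])
        M=np.array(c["mount"]);R=Ro.from_rotvec(st["eef_rot"]).as_matrix()
        return R@M[:3,3]+np.array(st["position"]),R@M[:3,:3]@d
    R=np.array(c["R"]);t=np.array(c["t"]);return -R.T@t,R.T@np.array([x,y,1])
def onz(n,uv,z,st=None):
    o,d=ray(n,uv,st);return o+d*(z-o[2])/d[2]
def tri(rays):
    A=np.zeros((3,3));b=np.zeros(3)
    for o,d in rays:
        d=d/np.linalg.norm(d);P=np.eye(3)-np.outer(d,d);A+=P;b+=P@o
    X=np.linalg.solve(A,b);return X,[np.linalg.norm((np.eye(3)-np.outer(d,d)/(d@d))@(X-o)) for o,d in rays]
def crop(n,img,box,k,out):
    x0,y0,x1,y1=box;cv2.imwrite(out,cv2.resize(img[y0:y1,x0:x1,::-1],None,fx=k,fy=k,interpolation=cv2.INTER_CUBIC))
E
python3 - <<'E'
from h import *
for n,b,k in [("scene",(255,180,425,280),4),("side",(270,165,390,255),6),("wrist",(340,0,510,170),3.5)]:
    crop(n,np.load(n+"0.npz")["p"],b,k,f"pics/{n}0c.png")
print(Ro.from_rotvec(env.read_state()["eef_rot"]).as_matrix().round(3))
E
```

```text
[[ 0.    -0.002 -1.   ]
 [ 1.    -0.     0.   ]
 [-0.    -1.     0.002]]
```

View pics/scene0c.png

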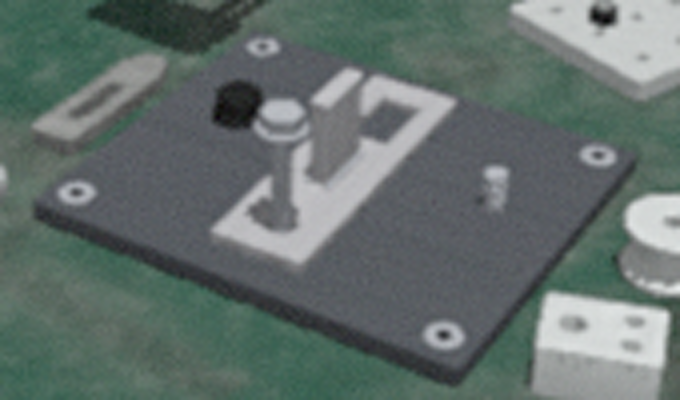

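View pics/side0c.png

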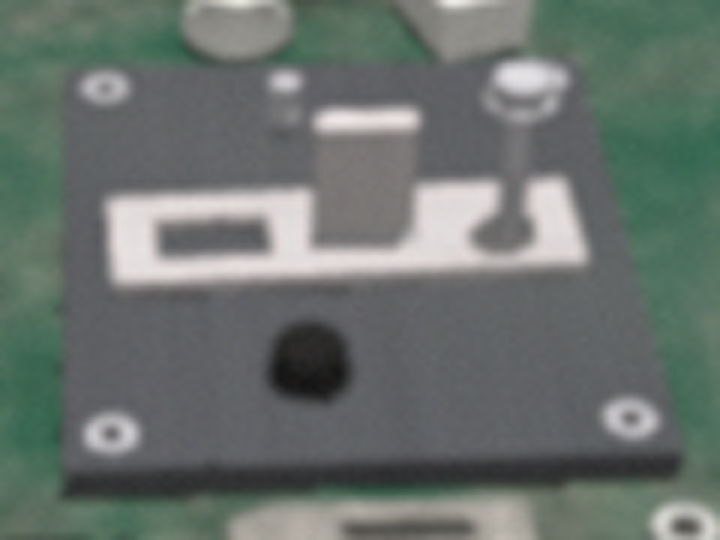

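View pics/wrist0c.png

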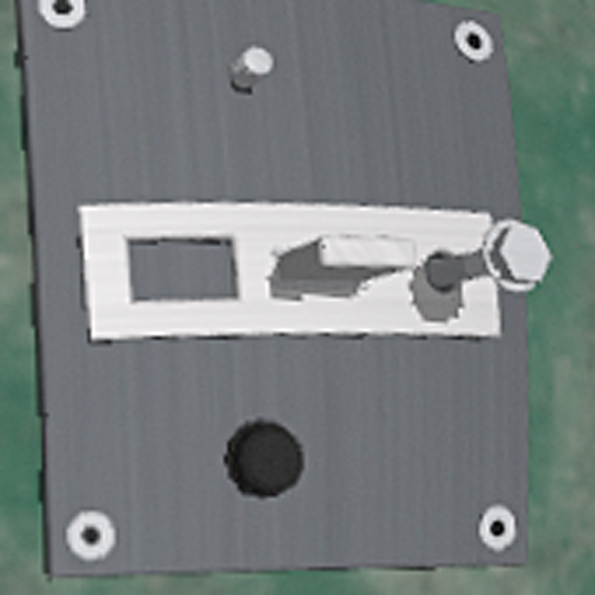

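Run:
```python
from h import *
st=env.read_state()
o={"scene":(255,180,4),"side":(270,165,6),"wrist":(340,0,3.5)}
def f(n,p): a,b,k=o[n];return ((p[0]+.5)/k+a-.5,(p[1]+.5)/k+b-.5)
T={"head":(.076,{"scene":(282,113),"side":(525,76),"wrist":(523,255)}),
"bolt":(.030,{"scene":(496,174),"side":(286,80),"wrist":(257,62)}),
"stop":(.027,{"wrist":(265,457),"side":(311,350),"scene":(238,96)}),
"lug":(.063,{"scene":(338,91),"side":(367,121),"wrist":(368,250)})}
P={}
for k,(z,d) in T.items():
    X,e=tri([ray(n,f(n,p),st) for n,p in d.items()])
    print(k,X.round(4),np.round(e,4),{n:onz(n,f(n,p),z,st)[:2].round(4).tolist() for n,p in d.items()})
    P[k]=X
for nm,z,pts in [("slot",.018,[(128,237),(238,240),(240,298),(132,300)]),("stay",.018,[(80,207),(490,213),(500,335),(92,338)]),("scr",.012,[(62,8),(474,41),(497,528),(91,535)])]:
    print(nm,[onz("wrist",f("wrist",p),z,st)[:2].round(4).tolist() for p in pts], np.mean([onz("wrist",f("wrist",p),z,st)[:2] for p in pts],0))
print("side slot",[onz("side",f("side",p),.018)[:2].round(4).tolist() for p in [(157,220),(268,218),(272,255),(158,257)]])
print("side stay",[onz("side",f("side",p),.018)[:2].round(4).tolist() for p in [(105,200),(568,178),(588,260),(115,280)]])
for a in ["bolt","stop","lug"]:
    v=(P[a]-P["head"])[:2];print(a,np.linalg.norm(v),np.degrees(np.arctan2(v[1],v[0])))
```

```text
head [ 0.435  -0.1316  0.0752] [0.0021 0.0027 0.0017] {'scene': [0.4308, -0.133], 'side': [0.4351, -0.1353], 'wrist': [0.4371, -0.1303]}
bolt [ 0.5101 -0.1983  0.0291] [0.0022 0.0025 0.0011] {'scene': [0.5055, -0.1992], 'side': [0.5108, -0.2013], 'wrist': [0.5114, -0.1972]}
stop [ 0.5047 -0.0586  0.0217] [0.002  0.0019 0.0024] {'wrist': [0.5085, -0.0591], 'side': [0.5048, -0.0551], 'scene': [0.495, -0.063]}
lug [ 0.4849 -0.1282  0.0603] [0.0022 0.0023 0.0007] {'scene': [0.4777, -0.131], 'side': [0.486, -0.128], 'wrist': [0.4867, -0.1272]}
slot [[0.555, -0.1328], [0.5162, -0.1344], [0.5156, -0.1139], [0.5537, -0.1109]] [ 0.53514218 -0.12303146]
stay [[0.5714, -0.1426], [0.416, -0.1562], [0.412, -0.1102], [0.5674, -0.0973]] [ 0.49167672 -0.12658698]
scr [[0.5756, -0.2187], [0.4155, -0.2275], [0.4062, -0.0375], [0.5658, -0.0294]] [ 0.49078642 -0.12828336]
side slot [[0.5546, -0.1343], [0.5174, -0.1357], [0.5162, -0.1153], [0.5537, -0.1139]]
side stay [[0.5725, -0.1454], [0.4143, -0.1598], [0.4121, -0.1135], [0.5674, -0.1014]]
bolt 0.1004816423640598 -41.62031883660327
stop 0.10089426488794764 46.33605415171992
lug 0.049992971312803836 3.869004684945496
```

Three views agree to about 2–3 mm. Pivot ≈ (0.436, −0.132), short bolt ≈ (0.510, −0.198), which is 100 mm away at about −41.6°. The lug is at (0.4855, −0.128), 50 mm out, and the stay's yaw is about 4.8°. Next I move above the lug with a +95° turn in world z.

```bash
python3 -m handwheel '{"delta_rot":[[0,0,0],[0,0,0],[0,0,0],[0,0,0],[0,-9.5,0],[0,-9.5,0],[0,-9.5,0],[0,-9.5,0],[0,-9.5,0],[0,-9.5,0],[0,-9.5,0],[0,-9.5,0],[0,-9.5,0],[0,-9.5,0],[0,0,0],[0,0,0]],"slide":[[-0.032,0,0.035],[-0.032,0,0.035],[-0.032,0,0.035],[-0.032,0,0.034],[0,0,0],[0,0,0],[0,0,0],[0,0,0],[0,0,0],[0,0,0],[0,0,0],[0,0,0],[0,0,0],[0,0,0],[0,0,0],[0,0,0]],"grip":[0.045,0.045,0.045,0.045,0.045,0.045,0.045,0.045,0.045,0.045,0.045,0.045,0.045,0.045,0.045,0.045]}' 30
python3 - <<'E'
from h import *
s=env.read_state();print({k:np.round(v,4).tolist() for k,v in s.items()})
print(Ro.from_rotvec(s["eef_rot"]).as_matrix().round(4))
p,d=env.read_camera("wrist");cv2.imwrite("pics/wrist1.png",p[:,:,::-1]);np.savez("w1.npz",p=p,**{k:s[k] for k in("position","eef_rot")})
E
```

```text
time: 2.15
position: [0.4859, -0.128, 0.2224]
eef_rot: [-0.093, 2.178, -2.178]
ft_force: [-0.4, 0.2, 1.6]
finger_gap: 0.521
{'time': 2.15, 'joint_pos': [0.0661, 0.1758, -0.2859, -0.0001, -1.1094, 1.5896], 'qvel': [0.0003, -0.0009, 0.0016, 0.0013, 0.0002, 0.0089], 'tau': [0.002, -27.5737, 18.1137, 3.9557, 0.0742, -0.0041], 'position': [0.4859, -0.128, 0.2224], 'eef_rot': [-0.0927, 2.1782, -2.1781], 'ft_force': [-0.3994, 0.1735, 1.5554], 'ft_torque': [-0.1613, 0.0258, -0.0954], 'finger_gap': 0.5214}
[[-9.964e-01 -3.000e-04  8.470e-02]
 [-8.470e-02  1.000e-04 -9.964e-01]
 [ 3.000e-04 -1.000e+00 -1.000e-04]]
```

View pics/wrist1.png

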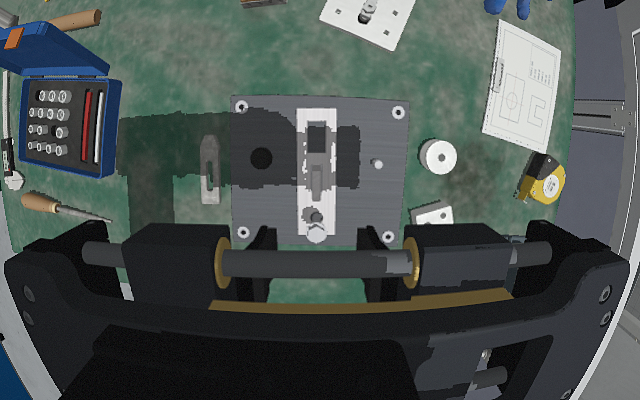

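The stay points along the tool, its lug at about (316,182), pivot head (317,233), short bolt (376,164), stop (261,158). I'll zoom in and re-measure from this closer view.

Run:
```python
from h import *
crop("w",np.load("w1.npz")["p"],(230,90,410,250),4,"pics/wrist1c.png")
```

```text
(no output)
```

View pics/wrist1c.png

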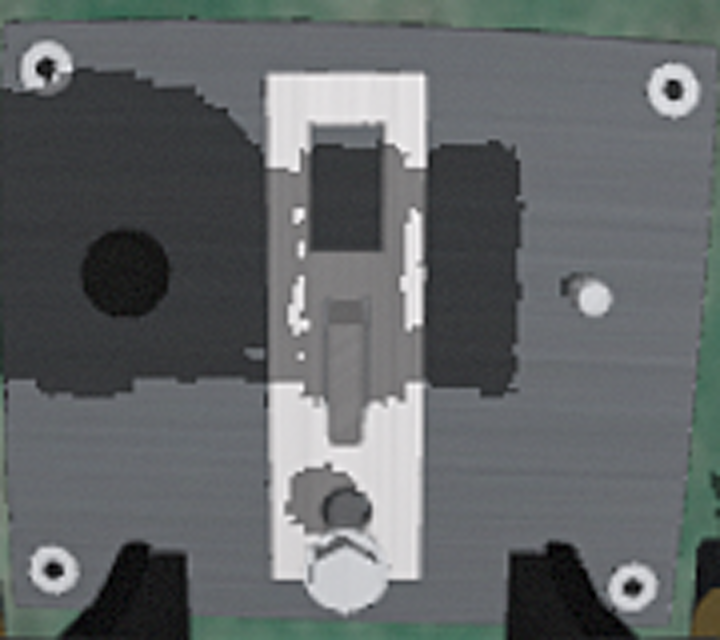

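Run:
```python
from h import *
st=np.load("w1.npz");f=lambda p:((p[0]+.5)/4+229.5,(p[1]+.5)/4+89.5)
P={}
for k,z,p in [("head",.076,(346,580)),("bolt",.030,(595,298)),("stop",.027,(125,272)),("lugfar",.063,(346,323)),("lugnear",.063,(345,441)),("slotTL",.018,(311,124)),("slotTR",.018,(384,124)),("L1",.018,(266,76)),("L2",.018,(273,579)),("R1",.018,(427,75)),("R2",.018,(423,579))]:
    P[k]=onz("wrist",f(p),z,st)[:2];print(k,P[k].round(4))
for a,b in [("head","bolt"),("head","stop"),("lugnear","lugfar"),("L2","L1"),("R2","R1")]:
    v=P[b]-P[a];print(a,b,np.linalg.norm(v).round(4),np.degrees(np.arctan2(v[1],v[0])).round(2))
print((P["lugfar"]+P["lugnear"])/2)
```

```text
head [ 0.436  -0.1315]
bolt [ 0.5113 -0.1981]
stop [ 0.5068 -0.0605]
lugfar [ 0.5027 -0.1258]
lugnear [ 0.4707 -0.1282]
slotTL [ 0.5537 -0.1112]
slotTR [ 0.5555 -0.1325]
L1 [ 0.5668 -0.0969]
L2 [ 0.4119 -0.1102]
R1 [ 0.5711 -0.1438]
R2 [ 0.4159 -0.1576]
head bolt 0.1005 -41.52
head stop 0.1003 45.06
lugnear lugfar 0.032 4.35
L2 L1 0.1555 4.92
R2 R1 0.1558 5.1
[ 0.48672166 -0.12703239]
```

Measurements agree. I descend to TCP z≈0.030 and stop before closing.

```bash
python3 -m handwheel '{"delta_rot":[[0,0,0],[0,0,0],[0,0,0],[0,0,0],[0,0,0],[0,0,0],[0,0,0],[0,0,0],[0,0,0],[0,0,0]],"slide":[[0,0.04,-0.0005],[0,0.04,0],[0,0.04,0],[0,0.03,0],[0,0.012,0],[0,0.01,0],[0,0.01,0],[0,0.01,0],[0,0,0],[0,0,0]],"grip":[0.045,0.045,0.045,0.045,0.045,0.045,0.045,0.045,0.045,0.045]}' 30
python3 - <<'E'
from h import *
p,d=env.read_camera("side");crop("s",p,(240,120,420,270),4,"pics/side2c.png")
E
```

```text
time: 3.45
position: [0.4863, -0.1275, 0.0309]
eef_rot: [-0.094, 2.176, -2.176]
ft_force: [-0.3, -0.0, 0.4]
finger_gap: 0.515
```

View pics/side2c.png

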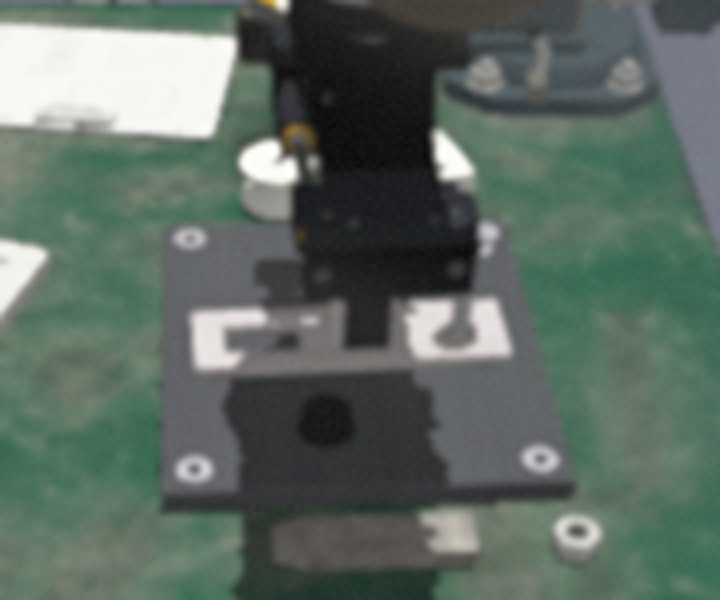

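The side view shows the fingers straddling the lug at about (367,320), with the body clear beside the pivot head. Closing.

```bash
python3 -m handwheel '{"delta_rot":[[0,0,0],[0,0,0],[0,0,0],[0,0,0],[0,0,0],[0,0,0]],"slide":[[0,0,0],[0,0,0],[0,0,0],[0,0,0],[0,0,0],[0,0,0]],"grip":[0.0,0.0,0.0,0.0,0.0,0.0]}' 30
```

```text
time: 4.25
position: [0.486, -0.1275, 0.0306]
eef_rot: [-0.095, 2.177, -2.177]
ft_force: [-0.3, 0.1, 0.2]
finger_gap: 0.108
```

Opening 0.108 × 87 ≈ 9.4 mm, which fits the 10 mm lug. Now I lift 30 mm; the stay must clear 18 mm and stay under 49 mm.

```bash
python3 -m handwheel '{"delta_rot":[[0,0,0],[0,0,0],[0,0,0],[0,0,0],[0,0,0],[0,0,0],[0,0,0]],"slide":[[0,-0.006,0],[0,-0.006,0],[0,-0.006,0],[0,-0.006,0],[0,-0.006,0],[0,0,0],[0,0,0]],"grip":[0,0,0,0,0,0,0]}' 30
python3 - <<'E'
from h import *
p,d=env.read_camera("side");crop("s",p,(240,120,420,270),4,"pics/side3c.png")
p,d=env.read_camera("scene");crop("s",p,(240,110,440,280),4,"pics/scene3c.png")
E
```

```text
time: 5.12
position: [0.4857, -0.1275, 0.0605]
eef_rot: [-0.095, 2.177, -2.177]
ft_force: [-0.1, 0.1, -2.3]
finger_gap: 0.114
```

View pics/side3c.png

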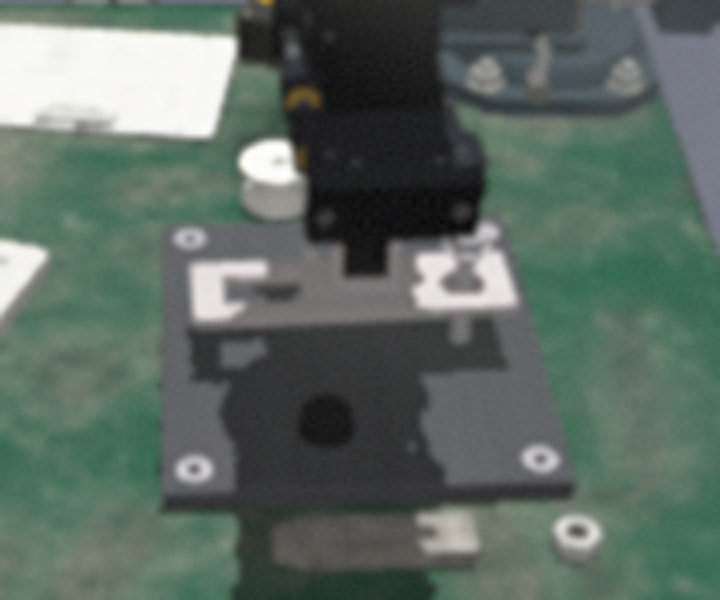

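View pics/scene3c.png

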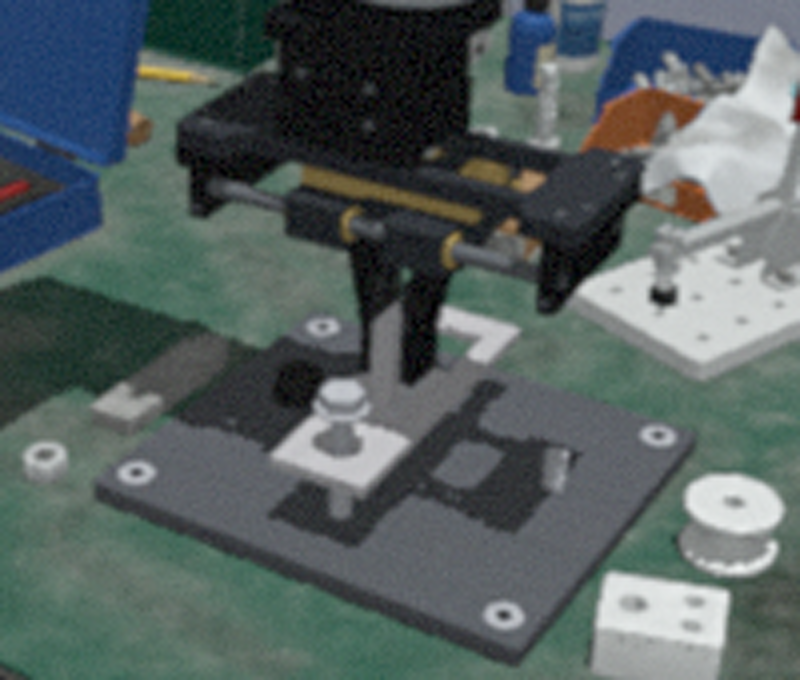

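Stay lifted level (side view; ~2 N extra weight), with pivot head clear. I swing half the way first to check the arc.

```bash
python3 -m handwheel '{"delta_rot":[[0,4.65,0],[0,4.65,0],[0,4.65,0],[0,4.65,0],[0,4.65,0],[0,0,0]],"slide":[[0.0002,0,0.0041],[0.0002,0,0.0041],[0.0002,0,0.0040],[0.0002,0,0.0041],[0.0001,0,0.0040],[0,0,0]],"grip":[0,0,0,0,0,0]}' 30
python3 - <<'E'
from h import *
s=env.read_state();p=np.array(s["position"]);c=np.array([.436,-.1315]);v=p[:2]-c
R=Ro.from_rotvec(s["eef_rot"]).as_matrix()
print(p.round(4),np.linalg.norm(v),np.degrees(np.arctan2(v[1],v[0])),"toolz",np.degrees(np.arctan2(R[1,2],R[0,2]))+90)
E
```

```text
time: 5.98
position: [0.4833, -0.1477, 0.0603]
eef_rot: [-0.328, -2.049, 2.049]
ft_force: [0.2, 0.1, -2.5]
finger_gap: 0.119
[ 0.4833 -0.1477  0.0603] 0.04999152616931178 -18.900787469372176 toolz -18.22273987508909
```

Arc is as planned (radius 50.0 mm, yaw −18.2°, no side force). Swinging the rest.

```bash
python3 -m handwheel '{"delta_rot":[[0,4.65,0],[0,4.65,0],[0,4.65,0],[0,4.65,0],[0,4.65,0],[0,0,0],[0,0,0]],"slide":[[0.0002,0,0.0041],[0.0002,0,0.0040],[0.0002,0,0.0040],[0.0001,0,0.0040],[0.0001,0,0.0040],[0,0,0],[0,0,0]],"grip":[0,0,0,0,0,0,0]}' 30
python3 - <<'E'
from h import *
s=env.read_state();p=np.array(s["position"]);c=np.array([.436,-.1315]);v=p[:2]-c
R=Ro.from_rotvec(s["eef_rot"]).as_matrix()
print(p.round(4),np.linalg.norm(v),np.degrees(np.arctan2(v[1],v[0])),"toolz",np.degrees(np.arctan2(R[1,2],R[0,2]))+90)
p,d=env.read_camera("side");crop("s",p,(240,120,420,270),4,"pics/side4c.png")
p,d=env.read_camera("scene");crop("s",p,(240,110,440,280),4,"pics/scene4c.png")
p,d=env.read_camera("wrist");cv2.imwrite("pics/wrist4.png",p[:,:,::-1])
E
```

```text
time: 6.85
position: [0.4738, -0.1648, 0.0605]
eef_rot: [-0.681, -1.801, 1.801]
ft_force: [0.6, -0.2, -2.7]
finger_gap: 0.112
[ 0.4738 -0.1648  0.0605] 0.0503404564764032 -41.39213249986158 toolz -41.39296162643092
```

View pics/side4c.png

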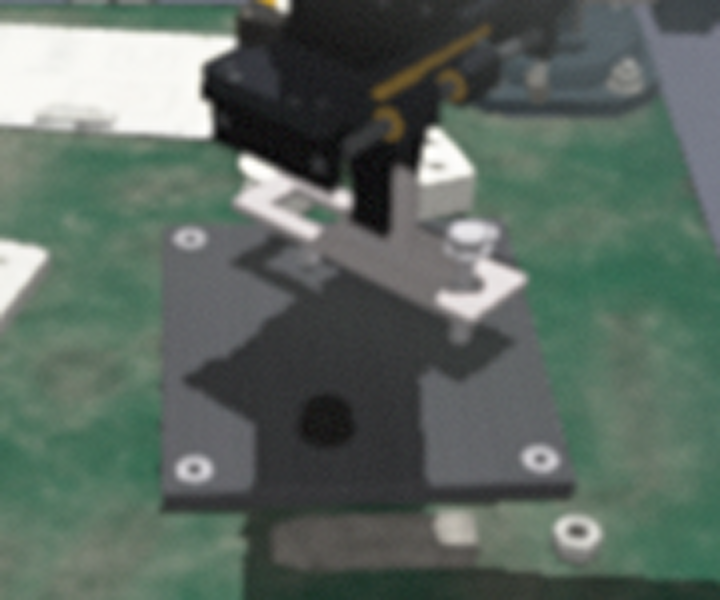

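View pics/scene4c.png

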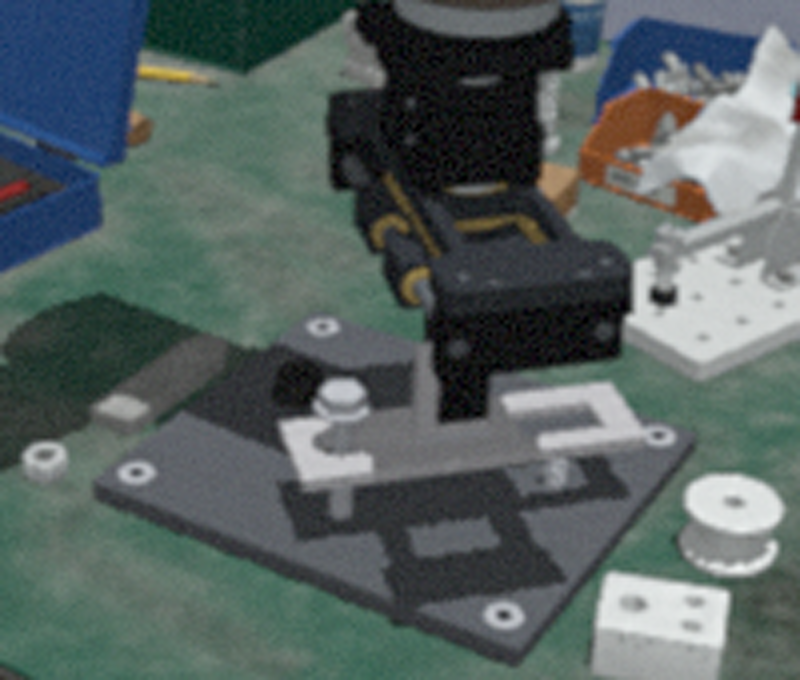

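View pics/wrist4.png

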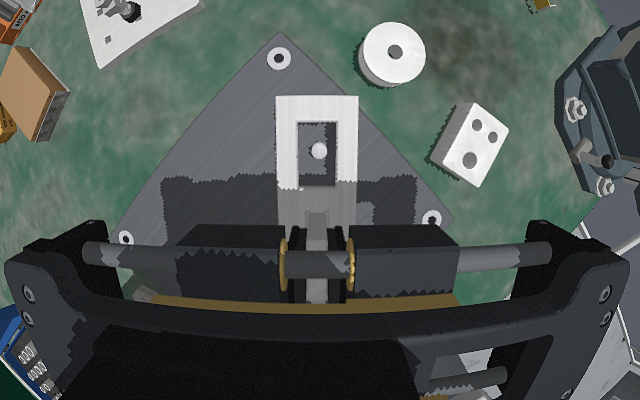

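The wrist view shows the short bolt's tip at (319,150), central in the slot (columns 297–337). The swing is aligned, so I lower in gentle steps.

```bash
python3 -m handwheel '{"delta_rot":[[0,0,0],[0,0,0],[0,0,0],[0,0,0],[0,0,0],[0,0,0],[0,0,0],[0,0,0],[0,0,0]],"slide":[[0,0.005,0],[0,0.005,0],[0,0.005,0],[0,0.004,0],[0,0.004,0],[0,0.003,0],[0,0.0025,0],[0,0.001,0],[0,0,0]],"grip":[0,0,0,0,0,0,0,0,0]}' 30
python3 - <<'E'
from h import *
p,d=env.read_camera("side");crop("s",p,(240,120,420,270),4,"pics/side5c.png")
p,d=env.read_camera("wrist");crop("s",p,(220,60,440,220),3,"pics/wrist5.png")
E
```

```text
time: 8.12
position: [0.4736, -0.1649, 0.031]
eef_rot: [-0.682, -1.8, 1.8]
ft_force: [0.1, -0.4, -2.4]
finger_gap: 0.114
```

View pics/side5c.png

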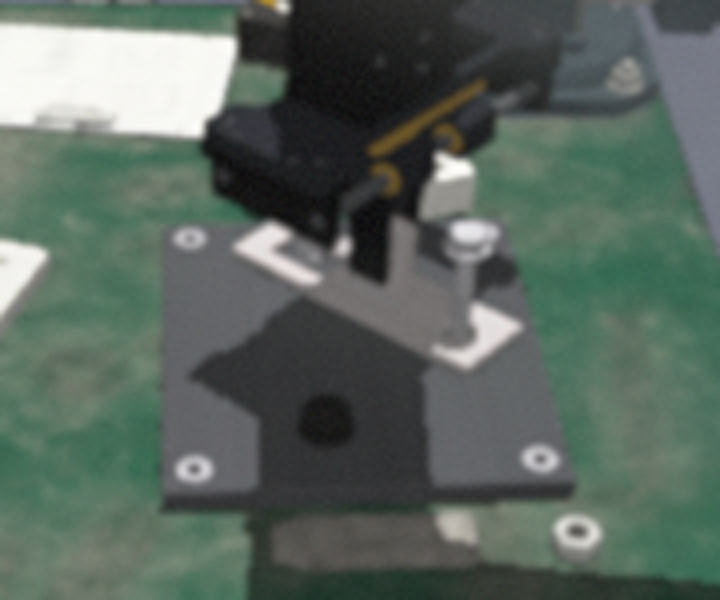

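View pics/wrist5.png

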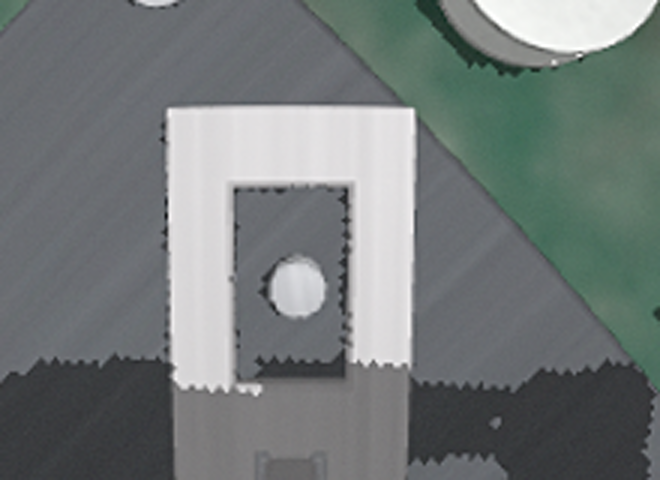

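The stay is over the bolt, with the bolt central in the slot at about (298,287) in the crop. It is still held about 0.5 mm up (weight still on the tool), so I lower the last bit and then release.

```bash
python3 -m handwheel '{"delta_rot":[[0,0,0],[0,0,0],[0,0,0]],"slide":[[0,0.0005,0],[0,0.0003,0],[0,0,0]],"grip":[0,0,0]}' 30
python3 -m handwheel '{"delta_rot":[[0,0,0],[0,0,0],[0,0,0],[0,0,0],[0,0,0],[0,0,0]],"slide":[[0,0,0],[0,0,0],[0,0,0],[0,0,0],[0,0,0],[0,0,0]],"grip":[0.045,0.045,0.045,0.045,0.045,0.045]}' 30
```

```text
time: 8.6
position: [0.4737, -0.1649, 0.0306]
eef_rot: [-0.682, -1.8, 1.8]
ft_force: [-1.7, 1.0, 1.5]
finger_gap: 0.111
time: 9.35
position: [0.4736, -0.1649, 0.0302]
eef_rot: [-0.682, -1.8, 1.8]
ft_force: [0.2, -0.6, 0.2]
finger_gap: 0.514
```

Released (force back to zero). I retreat straight up and look.

```bash
python3 -m handwheel '{"delta_rot":[[0,0,0],[0,0,0],[0,0,0],[0,0,0],[0,0,0],[0,0,0],[0,0,0],[0,0,0]],"slide":[[0,-0.01,0],[0,-0.015,0],[0,-0.03,0],[0,-0.035,0],[0,-0.04,0],[0,-0.04,0],[0,0,0],[0,0,0]],"grip":[0.045,0.045,0.045,0.045,0.045,0.045,0.045,0.045]}' 30
python3 - <<'E'
from h import *
p,d=env.read_camera("side");crop("s",p,(240,120,420,270),4,"pics/side6c.png");np.savez("s6.npz",p=p)
p,d=env.read_camera("scene");crop("s",p,(240,110,440,280),4,"pics/scene6c.png")
s=env.read_state();p,d=env.read_camera("wrist");crop("s",p,(230,60,410,250),3.1,"pics/wrist6.png");cv2.imwrite("pics/wrist6f.png",p[:,:,::-1])
np.savez("w6.npz",p=p,**{k:s[k] for k in("position","eef_rot")})
E
```

```text
time: 10.35
position: [0.473, -0.1647, 0.2002]
eef_rot: [-0.682, -1.8, 1.799]
ft_force: [-0.4, 0.8, -0.3]
finger_gap: 0.519
```

View pics/side6c.png

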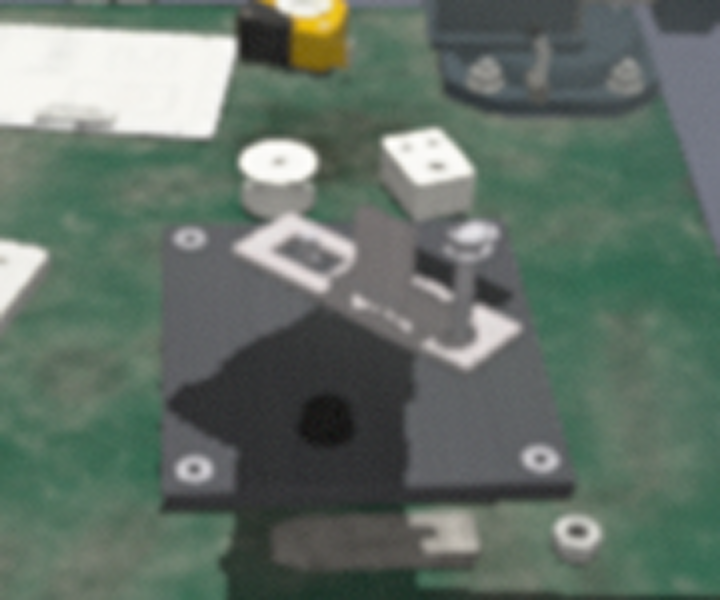

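View pics/scene6c.png

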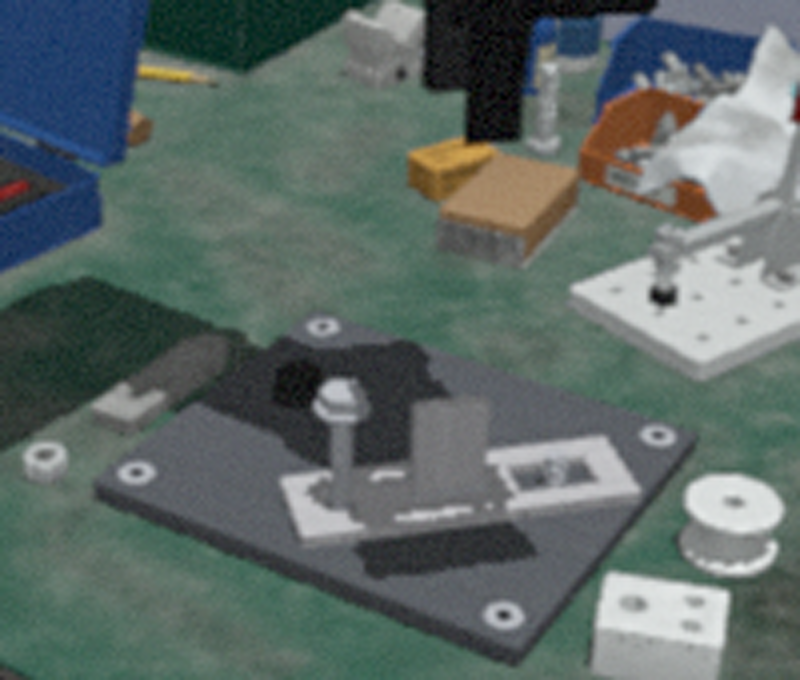

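View pics/wrist6f.png

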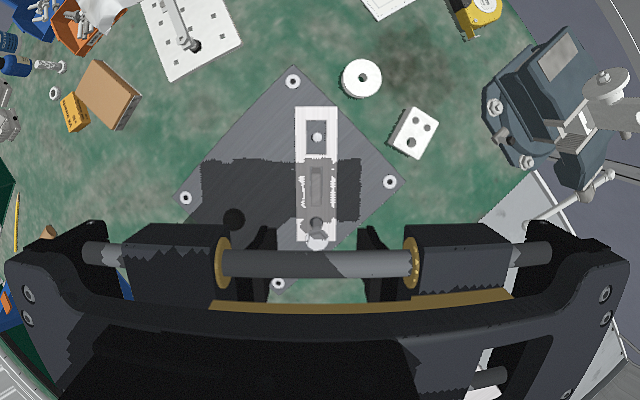

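All three views show the stay flat, the gripper clear, and the bolt standing in the slot (wrist (317,137), side crop (315,250)). One numeric check of slot and bolt:

Run:
```python
from h import *
crop("s",np.load("w6.npz")["p"],(280,95,355,250),3.8,"pics/wrist6z.png")
s=np.load("w6.npz")
# slot corners by the blob of dark plate inside the bright stay
g=cv2.cvtColor(s["p"],cv2.COLOR_RGB2GRAY)
m=(g[95:165,285:350]>165).astype(np.uint8)
cs,h=cv2.findContours(m,cv2.RETR_CCOMP,cv2.CHAIN_APPROX_NONE)
for c,hh in zip(cs,h[0]):
    if cv2.contourArea(c)>60:
        r=cv2.minAreaRect(c+np.array([285,95]));b=cv2.boxPoints(r)
        w=np.array([onz("wrist",q,.018,s)[:2] for q in b]);print("hole" if hh[3]>=0 else "outer",np.round(r[0],1),np.round(r[1],1),w.mean(0).round(4),[np.linalg.norm(w[i]-w[i-1]).round(4) for i in (0,1)])
print("bolt",onz("wrist",(317,137),.030,s).round(4))
sd=lambda p:((p[0]+.5)/4+239.5,(p[1]+.5)/4+119.5)
P=[onz("side",sd(p),.018)[:2] for p in [(235,247),(290,213),(522,326),(467,370)]]
print("side stay corners",np.round(P,4).tolist(),[np.linalg.norm(P[i]-P[i-1]).round(4) for i in range(4)])
```

```text
outer [316.  134.5] [57. 42.] [ 0.5131 -0.1986] [np.float64(0.0636), np.float64(0.0459)]
hole [315.5 137. ] [36. 21.] [ 0.5114 -0.1964] [np.float64(0.0401), np.float64(0.023)]
bolt [ 0.5108 -0.1981  0.03  ]
side stay corners [[0.5509, -0.2055], [0.5214, -0.2392], [0.4047, -0.1361], [0.4355, -0.0998]] [np.float64(0.1565), np.float64(0.0448), np.float64(0.1557), np.float64(0.0476)]
```

View pics/wrist6z.png

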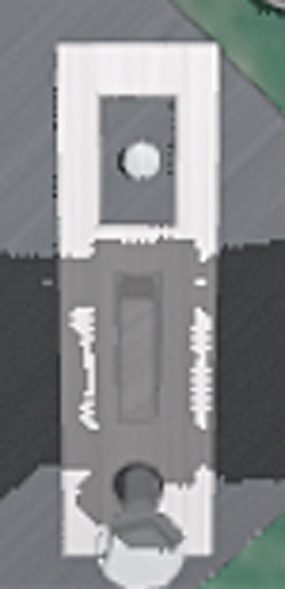

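The slot centre (0.5114, −0.1964) is about 2 mm from the bolt (0.5108, −0.1981). Taking the top face at z = 0.018, the outline comes to 156 × 46 mm, so the stay is flat. Handing in.

```bash
python3 -c "
from bench import env
print(env.finish_job())"
```

```text
the job is handed in; nothing more can be done
None
```

The stay's slot is over the short threaded bolt, and the stay lies flat on the plate, let go of. I handed the job in at about 10.5 s of the 35 s allowed; the hand-in gives no verdict.

**What I did:** I gripped the upright lug, lifted the stay 30 mm and swung it about 46° on its pivot towards the short bolt. Then I lowered it until it touched the plate, released it, and raised the gripper straight up to 0.20 m.

**Last checks:**
- **Fit:** in the wrist view the slot centre is about 2 mm from the bolt's axis (limit 20 mm), and the bolt shows through the slot in all three views.
- **Flatness:** the side view's outline measured at plate-plus-bar height gives about 156 × 46 mm, the bar's true size. I did not measure the tilt angle directly.
- **Contact:** the tool force was back near zero after release, and the gripper is well clear. The force readings after each move stayed within about 3 N.

No check failed. The three cameras disagreed by 2–3 mm on most points. The scene camera was up to about 13 mm off on the rubber stop, which I did not need for the placing.

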